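# Stir the clay beads with the paddle from under the ware board

### The job

Pull the wooden paddle out from under the ware board, lay it down clear of the board and let it go, then take it by the handle and stir the beads in the white basin with the blade down among them, two full turns counter-clockwise as seen from above, going well out from the middle, so that the beads are clearly shifted from where they lay. Then lay the paddle flat on the plaster bat, with both its ends on it, and let go. Keep all beads in the basin and leave everything else standing where it is.

Things in the scene. Friction and masses are not known exactly. Their poses are not given: they have to be found in the camera images.
- ware_board: Light wooden ware board, fixed, 180 (its x) x 560 (its y) mm, raised on end battens: underside 35 mm, top 50 mm above the bench, open beneath between the battens. Four white figurines 90 mm tall stand fixed on it in a row at x = +45 mm. Origin on the bench under its centre; its front edge, towards the robot, is at x = -90 mm.
- basin: White heavy ceramic basin, round, fixed to the bench: outside diameter 210 mm at the rim and 194 mm at the foot, wall 5 mm, 50 mm high, flat inner floor 5 mm above the bench (inner radius about 92 mm). Origin at the centre of its underside. At the start the six beads stand together about x = +22 mm in its own frame and beyond x = -20 mm it is empty.
- bat: White plaster bat, a flat slab 230 (its x) x 100 (its y) x 20 mm, fixed on the bench. Origin at the centre of its underside; its top is 20 mm above that.
- paddle_center (a point): Middle of the loose wooden paddle (80 g, varies), 196 mm long along its x, flat underside; this point is 7 mm above it, z up as it lies. At the start it lies flat on the bench, handle under the ware board, some 90 mm (blade and neck) sticking out towards the robot. Straight neck 22 wide x 12 mm thick (x -36 to -7 mm).
- paddle_tip (a point): Middle of the blade's end edge, at x = -98 mm from paddle_center.
- paddle_blade (a point): Centre of the blade, at x = -67 mm from paddle_center. The blade is 62 long x 38 wide x 12 mm thick.
- paddle_handle (a point): Centre of the handle, at x = +45 mm from paddle_center. The handle is straight, 105 long (x -7 to 98) x 22 wide x 20 mm thick, same underside as the blade.
- paddle_end (a point): Free end of the handle, at x = +98 mm from paddle_center.
- bead0_center (a point): Chunky brown fired-clay bead, a cylinder 28 mm in diameter and 26 mm high with a dark dot for its hole, about 30 g, standing on the basin floor at the start; this point is its centre.
- bead1_center (a point): Chunky brown fired-clay bead, a cylinder 28 mm in diameter and 26 mm high with a dark dot for its hole, about 30 g, standing on the basin floor at the start; this point is its centre.
- bead2_center (a point): Chunky brown fired-clay bead, a cylinder 28 mm in diameter and 26 mm high with a dark dot for its hole, about 30 g, standing on the basin floor at the start; this point is its centre.
- bead3_center (a point): Chunky brown fired-clay bead, a cylinder 28 mm in diameter and 26 mm high with a dark dot for its hole, about 30 g, standing on the basin floor at the start; this point is its centre.
- bead4_center (a point): Chunky brown fired-clay bead, a cylinder 28 mm in diameter and 26 mm high with a dark dot for its hole, about 30 g, standing on the basin floor at the start; this point is its centre.
- bead5_center (a point): Chunky brown fired-clay bead, a cylinder 28 mm in diameter and 26 mm high with a dark dot for its hole, about 30 g, standing on the basin floor at the start; this point is its centre.
- jar_small: Bystander: small amber jar, 40 mm diameter, 62 mm high, loose, upright; origin at the centre of its underside.
- spool: Bystander: wooden spool, 40 mm diameter, 55 mm high, loose, upright; origin at the centre of its underside.
- cup: Bystander: yellow cup, 60 mm diameter, 62 mm high, loose, upright; origin at the centre of its underside.
- figurine: Bystander: white figurine with a round head, 56 mm across, 105 mm high, loose, upright; origin at the centre of its underside.
- block: Bystander: cork block 60 x 45 x 40 mm high, loose; origin at the centre of its underside.
- glaze_jar: Bystander: blue jar with a white cap, 64 mm diameter, 90 mm high, loose, upright; origin at the centre of its underside.

How it is judged:
By the outcome, as a careful person would: the job done as asked, in the order asked, and still so for the second after the job is handed in, with the robot touching nothing.
It also fails if it takes over 72 s, if anything falls off the work surface, if the arm or the gripper's body presses on something with over 40 N, if the wrist force passes 120 N, or if a joint passes its speed limit or range.

### The arm

A 7-joint arm with a two-finger parallel gripper is mounted at the origin on the work surface. World frame = base frame: x ahead of the robot, y to its left, z up, the work surface at z = 0. Lengths are in m, angles in rad, forces in N, time in s.
With the tool pointing down it reaches from about 0.425 to 0.925 m from the base axis. Payload 6.8 kg.
Tool frame: the origin (TCP) lies midway between the tips of the shut fingers; the grasp point (between the pads) lies 19 mm behind it; z points along the fingers, y is the direction in which the jaws open and shut (so a half turn about z gives the same grasp; the last joint's range is limited). The gripper opens to 85 mm and grips with 20 to 120 N. Pads are 22 mm wide; open, the fingers measure 114 mm over their backs; the gripper's body (76 mm by 85 mm) begins 54 mm behind the grasp point. The pads swing forward as they close: fully open they stand 13 mm farther back than shut.
Start: joints at [-1.418, 0.477, 0.022, 1.555, -0.011, 1.109, -0.083], TCP at [0.174, 0.652, 0.231] pointing down, gripper open.
Joint ranges: [-2.96, 2.96], [-0.34, 2.1], [-1.41, 1.46], [0.24, 2.44], [-1.37, 4.51], [0.17, 1.92], [-2.96, 2.96]. Speed limits (rad/s): [2.39, 2.39, 3.14, 3.14, 3.14, 3.14, 3.14].

### API

Orientations are given as a rotation vector (axis times angle).
In Python, from bench import r gives the robot as it stands. The module is installed in compiled form; this text tells all that it offers.
- The arm moves only by the tool apply_moves, never from a script. Its argument "plan" is a list that holds one entry, the list of rows, each a list of 7 numbers: the turn, a rotation vector about the tool's x, y, z scaled (see below), then the shift along the tool's x, y, z scaled (see below), then the closure, from -1 (fully open) to 1 (shut). In form: [[[wx, wy, wz, tx, ty, tz, grip], ...]]. A call has 1 to 12 rows; each row is the pose to reach, as a shift and turn from the pose commanded when the call began, along the tool's axes at that moment, turning the shorter way round; what a row does not reach only later rows make up. The controller multiplies each number of a shift by 0.4 m and each number of a turn by 180 degrees. A row lasts 1/12 s, in which the tool goes at most 41.7 mm and 7.16 degrees, less where a joint would pass 70% of its speed; a pose out of reach is approached as far as the arm can. A call with a number of a shift or a turn outside -1 to 1 is refused whole. A call with a gripper value outside its range is refused whole. The fingers move at their own pace and stop on an object; "force" is the grip in N (left out, the last holds). Time passes only in rows, so rows that repeat a pose let the fingers close. It gives the time, the measured TCP pose, the force and the opening at its end, in the units of the state.
- r.get_obs(): the state, without advancing time (a new reading comes with each control period).
- r.grab_frame(name): name is "scene" or "side" or "wrist"; returns a dict with "pixels" (420x560x3 uint8, blue, green, red), "fx", "fy", "cx", "cy" (pixels), "k1" (the pictures are not rectified: a ray, as slopes to the right and down, at radius r is drawn at 1 + k1 r^2 times it, then the intrinsics apply), "pose" (4x4, takes a point from camera to world coordinates). Camera axes: x right, y up, looking along -z (the intrinsics and any distortion apply to the point x, -y, -z); pixel columns grow to the right and rows downward; lengths in m; the calibration is good to about 2 mm. A picture is of the moment at which its call begins. There is no depth.
- r.hand_in(): hands the job in, once; it reports no verdict.
The state is a dict: "clock": time; "joints": joint angles; "qvel": joint speeds; "tau": joint torques, N m; "tcp_pos": TCP position; "orientation": TCP orientation; "contact_force": force on the tool from outside, world axes, zero at the start; "moment": the same for the moment, N m; "grip_width": finger opening in m.
Only numpy, scipy, OpenCV 4.12 (cv2) and the standard library are available. Lean on these libraries where they do the work, as an engineer would, in place of code of your own. Each camera call takes 0.05 s, during which the arm holds its last target. There are 200 camera calls.

## Working session

There is one attempt and no reset: what is moved stays moved. The work goes in short steps, Python scripts to look and compute and a tool call to move; the robot and the scene stay as the last step left them, time stands still between calls to the robot, and variables do not carry over. Pictures are saved under pics/ and viewed, on a budget of 10 in all, crops included, one or two more only if the job needs it, and the job is handed in when it is done.

Besides the shell and the picture viewer there is one more tool, called after "Emit:" by a JSON object that holds its "fn" and its "kwargs", one argument or row to a line. apply_moves: Moves the arm, as the interface text tells. Its arguments: {"type":"object","properties":{"plan":{"type":"array","items":{"type":"array","items":{"type":"array","items":{"type":"number","minimum":-1,"maximum":1}}}},"force":{"type":"number"}},"required":["plan"]}

```bash
mkdir -p pics; ls
cat > h.py <<'E'
import numpy as np, cv2
from scipy.spatial.transform import Rotation as R
from bench import r
def grab(name,fn=None):
    f=r.grab_frame(name)
    if fn: cv2.imwrite('pics/'+fn,f['pixels'])
    return f
def ray(f,u,v):
    K=np.array([[f['fx'],0,f['cx']],[0,f['fy'],f['cy']],[0,0,1.]])
    p=cv2.undistortPoints(np.array([[[u,v]]],float),K,np.array([f['k1'],0,0,0,0.]))[0,0]
    P=np.array(f['pose']); return P[:3,3],P[:3,:3]@np.array([p[0],-p[1],-1])
def onz(f,u,v,z):
    o,d=ray(f,u,v); return o+d*(z-o[2])/d[2]
def proj(f,X):
    P=np.array(f['pose']); c=P[:3,:3].T@(np.array(X)-P[:3,3]); a,b=c[0]/-c[2],-c[1]/-c[2]
    s=1+f['k1']*(a*a+b*b); return f['cx']+f['fx']*a*s,f['cy']+f['fy']*b*s
E
python3 - <<'E'
from h import *
import pickle
o=r.get_obs(); print(o)
print(R.from_rotvec(o['orientation']).as_matrix().round(3))
fs={}
for n in['scene','side','wrist']:
    f=grab(n,n+'0.png'); fs[n]=f; print(n,f['fx'],f['cx'],f['cy'],f['k1'],np.array(f['pose']).round(3).tolist())
pickle.dump(fs,open('f0.pkl','wb'))
E
```

```text
pics
{'clock': 0.0, 'joints': array([-1.41806311,  0.4778292 ,  0.02232629,  1.55641108, -0.0114931 ,
        1.10932019, -0.08310172]), 'qvel': array([ 1.21085928e-03,  7.09878493e-05, -7.08563720e-04,  1.53663683e-04,
        5.67864758e-04,  7.78569546e-04, -1.98206861e-03]), 'tau': array([ 4.74589579e-04, -5.96444106e+01,  1.60764970e+00, -2.81193262e+01,
        1.23711312e-02,  9.56888893e-03,  5.20639190e-06]), 'tcp_pos': array([0.17393037, 0.65160638, 0.230323  ]), 'orientation': array([-4.08486929e-01, -3.11481816e+00,  2.88535439e-03]), 'contact_force': array([-0.25933727, -0.81231277, -0.33212367]), 'moment': array([-0.03514947, -0.02637908,  0.03124071]), 'grip_width': 0.08565203755011123}
[[-0.966  0.258 -0.   ]
 [ 0.258  0.966 -0.002]
 [-0.    -0.002 -1.   ]]
scene 402.8883011352764 278.1795311994128 207.09911544872188 -0.03955060357816097 [[0.161, -0.781, 0.603, 1.303], [0.987, 0.119, -0.109, -0.106], [0.014, 0.613, 0.79, 0.973], [0.0, 0.0, 0.0, 1.0]]
side 494.0084993086208 274.6827741365859 213.2902577090885 -0.06301353099840629 [[-0.975, 0.136, -0.173, 0.322], [-0.22, -0.648, 0.729, 1.138], [-0.013, 0.749, 0.662, 1.082], [0.0, 0.0, 0.0, 1.0]]
wrist 328.73638164550897 280.10514930403485 203.9276473208431 -0.011813273305439116 [[0.258, -0.921, -0.293, 0.098], [0.966, 0.245, 0.081, 0.672], [-0.003, -0.304, 0.953, 0.375], [0.0, 0.0, 0.0, 1.0]]
```

View pics/scene0.png

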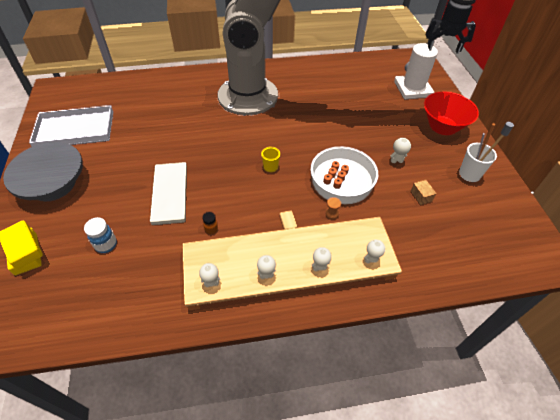

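View pics/side0.png

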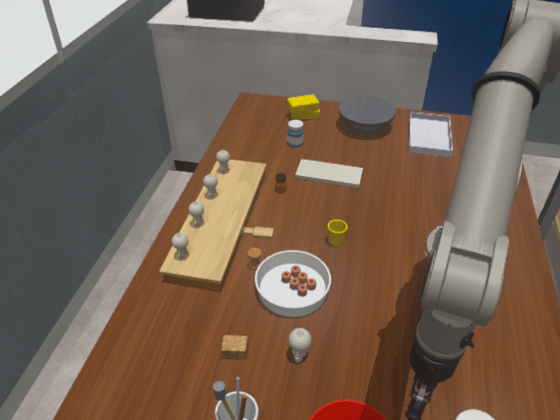

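The scene view shows the robot at top, with image right = +y and image down = +x. The pixel positions are:
- paddle blade (288,220)
- basin (344,175)
- bat (169,192)
- spool (333,208)
- small jar (209,222)
- cup (271,160)
- figurine (401,150)
- block (424,192)

The side view agrees. Next I measure.

Run:
```python
from h import *
import pickle
fs=pickle.load(open('f0.pkl','rb'));S=fs['scene'];D=fs['side']
def both(n,a,b,z): print(n,onz(S,*a,z).round(3)[:2],onz(D,*b,z).round(3)[:2])
both('spooltop',(333,203),(254,252),.055)
both('jartop',(209,216),(281,177),.062)
both('cuptop',(271,153),(338,225),.062)
both('figbase',(398,162),(299,358),.0)
both('block',(424,187),(234,341),.04)
both('glaze',(96,227),(295,126),.09)
def comp(f,m,seed,z,n):
    k,l,st,c=cv2.connectedComponentsWithStats(m.astype(np.uint8))
    i=l[seed[1],seed[0]]
    cs,_=cv2.findContours((l==i).astype(np.uint8),cv2.RETR_EXTERNAL,cv2.CHAIN_APPROX_NONE)
    p=max(cs,key=len)[:,0]; w=np.array([onz(f,u,v,z)[:2] for u,v in p])
    print(n,i,st[i],'rect',cv2.minAreaRect((w*1000).astype(np.float32)))
    return p,w
for nm,f,bat,bl,bas in (('S',S,(169,192),(288,219),(345,195)),('D',D,(330,173),(262,232),(290,305))):
    h=cv2.cvtColor(f['pixels'],cv2.COLOR_BGR2HSV); 
    for q in(bat,bl,bas): print(h[q[1],q[0]])
    white=(h[...,1]<60)&(h[...,2]>140)
    comp(f,white,bat,.02,nm+'bat'); p,w=comp(f,white,bas,.05,nm+'bas')
    hsvb=h[bl[1],bl[0]].astype(int)
    m=(abs(h[...,0].astype(int)-hsvb[0])<8)&(h[...,2]>150)&(h[...,1]>40)
    m2=np.zeros_like(m);m2[bl[1]-14:bl[1]+14,bl[0]-30:bl[0]+30]=m[bl[1]-14:bl[1]+14,bl[0]-30:bl[0]+30]
    comp(f,m2,bl,.012,nm+'blade')
# bead tops
    br=(h[...,0]<14)&(h[...,1]>120)&(h[...,2]>90)
im=np.hstack([cv2.resize(S['pixels'][140:245,180:380],(760,400)),])
im2=cv2.resize(D['pixels'][160:320,220:350],None,fx=3,fy=3)
cv2.imwrite('pics/c1.png',im); 
# board front edge corners
for a in((184,238),(394,222)): print('boardfront S',onz(S,*a,.05).round(3))
for a in((266,164),(213,278)): print('boardfront D',onz(D,*a,.05).round(3))
```

```text
spooltop [0.612 0.181] [0.612 0.184]
jartop [ 0.61  -0.177] [ 0.609 -0.172]
cuptop [0.389 0.032] [0.389 0.027]
figbase [0.431 0.46 ] [0.426 0.465]
block [0.581 0.48 ] [0.588 0.477]
glaze [ 0.622 -0.476] [ 0.616 -0.459]
[ 23   9 253]
[ 26  82 254]
[  0   0 255]
Sbat 59 [ 150  162   36   60 1877] rect ((459.2182922363281, -298.0309143066406), (100.12045288085938, 233.03927612304688), 87.79962158203125)
Sbas 54 [ 311  146   67   51 2295] rect ((484.1296691894531, 248.4275360107422), (207.9257354736328, 214.9394073486328), 72.07733154296875)
Sblade 1 [268 211  50  22 398] rect ((628.1475830078125, 59.713958740234375), (143.03749084472656, 76.00836944580078), 81.26419067382812)
[ 26  21 204]
[ 19  96 215]
[100   3 225]
Dbat 16 [ 295  159   68   26 1100] rect ((459.5014953613281, -296.90545654296875), (104.02337646484375, 229.12298583984375), 87.76844024658203)
Dbas 24 [ 255  250   77   59 2759] rect ((484.0923156738281, 250.30140686035156), (208.7072296142578, 211.13446044921875), 14.39809799194336)
Dblade 2 [243 226  31  11 227] rect ((636.1895141601562, 49.6751708984375), (94.3243408203125, 40.22014236450195), 4.376603126525879)
boardfront S [ 0.665 -0.25   0.05 ]
boardfront S [0.701 0.338 0.05 ]
boardfront D [ 0.68  -0.251  0.05 ]
boardfront D [0.699 0.299 0.05 ]
```

View pics/c1.png

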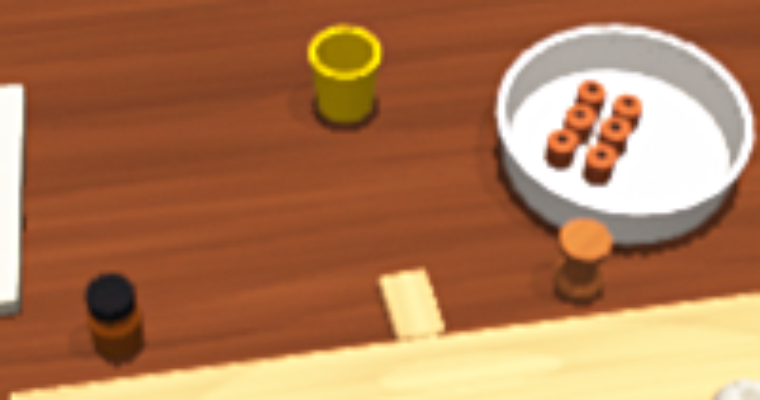

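The crop shows the blade end edge at about px (280,212)-(292,211), entering the board along x. The six beads are left of the basin middle, so the +y side is empty.

```bash
cat >> h.py <<'E'
def rot(yaw,tilt=0):
    """yaw: deg, direction of handle (= -tool x); tilt deg>0: tool leans to point out toward handle"""
    y=np.radians(yaw); x=-np.array([np.cos(y),np.sin(y),0]); z=np.array([0,0,-1.]); Y=np.cross(z,x)
    B=np.stack([x,Y,z],1); return (B@R.from_rotvec([0,-np.radians(tilt),0]).as_matrix())
def row(p0,R0,p,Rm):
    w=R.from_matrix(R0.T@Rm).as_rotvec()/np.pi; t=R0.T@(np.array(p)-p0)/.4
    return np.r_[w,t].round(4).tolist()
def cur():
    o=r.get_obs(); return np.array(o['tcp_pos']),R.from_rotvec(o['orientation']).as_matrix()
E
python3 - <<'E'
from h import *
import pickle
fs=pickle.load(open('f0.pkl','rb'));S=fs['scene'];D=fs['side']
b=np.array([onz(S,180+u/3.8,140+v/3.8,.031)[:2] for u,v in((592,90),(627,103),(580,114),(615,126),(562,140),(600,156))])
print(b.round(3).tolist(),b.mean(0), b.mean(0)-[.484,.249])
c=[onz(S,180+u/3.8,140+v/3.81,.012)[:2].round(4) for u,v in((380,275),(427,269),(443,333),(398,338))]; print(c)
print('a=',rot(0,30)[:,2])
p,R0=cur()
print(row(p,R0,(.50,.23,.22),rot(4)), row(p,R0,(.36,.40,.225),rot(-7)))
print(row(np.array([.36,.40,.225]),rot(-7),(.55,.045,.2),rot(4)))
E
```

```text
[[0.437, 0.237], [0.456, 0.263], [0.462, 0.221], [0.48, 0.246], [0.489, 0.199], [0.511, 0.225]] [0.47233449 0.23188031] [-0.01166551 -0.01711969]
[array([0.5895, 0.0291]), array([0.5893, 0.0668]), array([0.6515, 0.0677]), array([0.6508, 0.0329])]
a= [ 0.5        0.        -0.8660254]
[-0.0004, -0.0001, -0.1053, -1.0594, -0.8085, 0.0275] [-0.0004, -0.0, -0.0441, -0.6117, -0.4881, 0.0146]
[0.0, 0.0, -0.0611, -0.5796, -0.823, 0.0625]
```

Emit:
{"fn": "apply_moves", "kwargs": {
  "plan": [
    [[0,0,-0.044,-0.612,-0.488,0.015,-1],[0,0,-0.044,-0.612,-0.488,0.015,-1],[0,0,-0.044,-0.612,-0.488,0.015,-1],[0,0,-0.044,-0.612,-0.488,0.015,-1],[0,0,-0.044,-0.612,-0.488,0.015,-1],[0,0,-0.044,-0.612,-0.488,0.015,-1],[0,0,-0.044,-0.612,-0.488,0.015,-1],[0,0,-0.044,-0.612,-0.488,0.015,-1]]
  ]
}}

```text
clock: 0.82
tcp_pos: [0.3635, 0.3952, 0.2251]
orientation: [0.202, 3.134, -0.003]
contact_force: [0.1, 0.7, -0.4]
grip_width: 0.0854
```

Emit:
{"fn": "apply_moves", "kwargs": {
  "plan": [
    [[0,0,-0.061,-0.58,-0.823,0.06,-1],[0,0,-0.061,-0.58,-0.823,0.06,-1],[0,0,-0.061,-0.58,-0.823,0.06,-1],[0,0,-0.061,-0.58,-0.823,0.06,-1],[0,0,-0.061,-0.58,-0.823,0.06,-1],[0,0,-0.061,-0.58,-0.823,0.06,-1],[0,0,-0.061,-0.58,-0.823,0.06,-1],[0,0,-0.061,-0.58,-0.823,0.06,-1],[0,0,-0.061,-0.58,-0.823,0.06,-1],[0,0,-0.061,-0.58,-0.823,0.06,-1],[0,0,-0.061,-0.58,-0.823,0.06,-1],[0,0,-0.061,-0.58,-0.823,0.06,-1]]
  ]
}}

```text
clock: 1.82
tcp_pos: [0.5505, 0.043, 0.2009]
orientation: [0.101, -3.139, 0.001]
contact_force: [0.7, 0.7, -0.1]
grip_width: 0.0857
```

Run:
```python
from h import *
import pickle
f=grab('wrist','w1.png');pickle.dump(f,open('w1.pkl','wb'));p,R0=cur();print(p,R0.round(3).tolist())
for X in((.589,.029,.012),(.589,.067,.012),(.651,.05,.012)): print(proj(f,X))
```

```text
[0.5499858  0.04514719 0.2009368 ] [[-0.998, -0.068, -0.001], [-0.068, 0.998, 0.0], [0.001, 0.0, -1.0]]
(np.float64(265.5921128267628), np.float64(212.38450559012037))
(np.float64(300.8845177497155), np.float64(214.56850013468136))
(np.float64(281.31257124427793), np.float64(265.18584125691825))
```

View pics/w1.png

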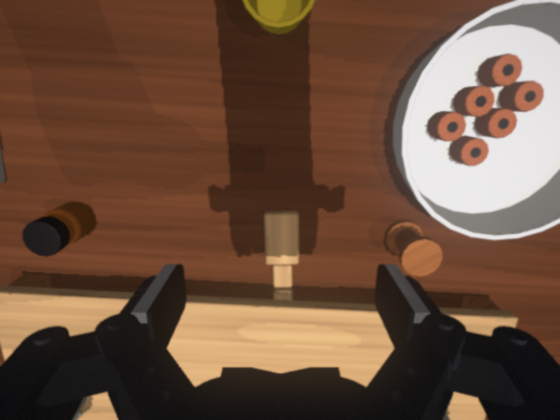

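The wrist view shows the blade end at (264..299, 212), blade shoulder at row 265 and neck around (283,280). The predicted corners match within about 2 px.

Run:
```python
from h import *
import pickle
f=pickle.load(open('w1.pkl','rb'))
a=onz(f,281.5,212,.012);b=onz(f,283.2,264.5,.012);c=onz(f,283.5,285,.012)
print(a,b,c,np.degrees(np.arctan2(*(c-a)[1::-1])),np.degrees(np.arctan2(*(b-a)[1::-1])))
# board front underside edge & spool
for u in(60,450): print(onz(f,u,292 if u<100 else 312,.05))
Rm=rot(3); 
for t in((.616,.0475,.10),(.616,.0475,.0)): print(row(np.array([.55,.045,.2]),rot(4),t,Rm))
```

```text
[0.58744778 0.04600728 0.012     ] [0.64999544 0.05207315 0.012     ] [0.67635222 0.05420717 0.012     ] 5.269632152244223 5.539217144877976
[ 0.67723065 -0.17887741  0.05      ]
[0.6743214  0.23021453 0.05      ]
[0.0, 0.0, 0.0056, -0.165, -0.0053, 0.25]
[0.0, 0.0, 0.0056, -0.165, -0.0053, 0.5]
```

Run:
```python
from h import *
p0=np.array([.55,.045,.2]);Rm=rot(5)
for t in((.614,.0485,.14),(.614,.0485,-.002)): print(row(p0,rot(4),t,Rm))
```

```text
[0.0, 0.0, -0.0056, -0.1602, -0.0024, 0.15]
[0.0, 0.0, -0.0056, -0.1602, -0.0024, 0.505]
```

Emit:
{"fn": "apply_moves", "kwargs": {
  "plan": [
    [[0,0,-0.006,-0.16,-0.002,0.15,-1],[0,0,-0.006,-0.16,-0.002,0.15,-1],[0,0,-0.006,-0.16,-0.002,0.25,-1],[0,0,-0.006,-0.16,-0.002,0.33,-1],[0,0,-0.006,-0.16,-0.002,0.4,-1],[0,0,-0.006,-0.16,-0.002,0.45,-1],[0,0,-0.006,-0.16,-0.002,0.48,-1],[0,0,-0.006,-0.16,-0.002,0.5,-1],[0,0,-0.006,-0.16,-0.002,0.505,-1],[0,0,-0.006,-0.16,-0.002,0.505,-1]]
  ]
}}

```text
clock: 2.7
tcp_pos: [0.6144, 0.0497, -0.0002]
orientation: [-0.139, 3.138, 0.001]
contact_force: [-0.8, -0.3, 0.0]
grip_width: 0.0849
```

Emit:
{"fn": "apply_moves", "kwargs": {
  "plan": [
    [[0,0,0,0,0,0,1],[0,0,0,0,0,0,1],[0,0,0,0,0,0,1],[0,0,0,0,0,0,1],[0,0,0,0,0,0,1],[0,0,0,0,0,0,1],[0,0,0,0,0,0,1],[0,0,0,0,0,0,1]]
  ],
  "force": 50
}}

```text
clock: 3.37
tcp_pos: [0.6149, 0.049, 0.0004]
orientation: [-0.138, 3.137, 0.0]
contact_force: [-0.9, 0.5, 6.1]
grip_width: 0.0367
```

Emit:
{"fn": "apply_moves", "kwargs": {
  "plan": [
    [[0,0,0,0.01,0,-0.006,1],[0,0,0,0.05,0,-0.006,1],[0,0,0,0.1,0,-0.006,1],[0,0,0,0.15,0,-0.006,1],[0,0,0,0.2,0,-0.006,1],[0,0,0,0.25,0,-0.006,1],[0,0,0,0.3,0,-0.006,1],[0,0,0,0.34,0,-0.006,1],[0,0,0,0.355,0,-0.006,1],[0,0,0,0.355,0,-0.002,1],[0,0,0,0.355,0,0,1],[0,0,0,0.355,0,0,1]]
  ]
}}

```text
clock: 4.37
tcp_pos: [0.4711, 0.0363, 0.0002]
orientation: [0.137, -3.134, -0.001]
contact_force: [-12.0, 0.2, 26.1]
grip_width: 0.0367
```

Emit:
{"fn": "apply_moves", "kwargs": {
  "plan": [
    [[0,0,0,0,0,0,-1],[0,0,0,0,0,0,-1],[0,0,0,0,0,0,-1],[0,0,0,0,0,0,-1],[0,0,0,0,0,0,-1],[0,0,0,0,0,0,-1],[0,0,0,0,0,0,-1],[0,0,0,0,0,-0.1,-1],[0,0,0,0,0,-0.2,-1],[0,0,0,0,0,-0.3,-1],[0,0,0,0,0,-0.4,-1],[0,0,0,0,0,-0.45,-1]]
  ]
}}

```text
clock: 5.37
tcp_pos: [0.4745, 0.0366, 0.1836]
orientation: [-0.137, 3.133, 0.002]
contact_force: [0.7, -0.5, 0.1]
grip_width: 0.0853
```

Run:
```python
from h import *
import pickle
f=grab('wrist','w2.png');pickle.dump(f,open('w2.pkl','wb'));p,R0=cur();print(p,R0.round(3).tolist())
for X in((.446,.034,.012),(.641,.05,.02)): print(proj(f,X))
```

```text
[0.47609515 0.03686665 0.18573803] [[-0.996, -0.087, 0.009], [-0.087, 0.996, 0.003], [-0.01, 0.002, -1.0]]
(np.float64(280.6868319171928), np.float64(152.343428142263))
(np.float64(279.60510469710965), np.float64(327.6582446757908))
```

View pics/w2.png

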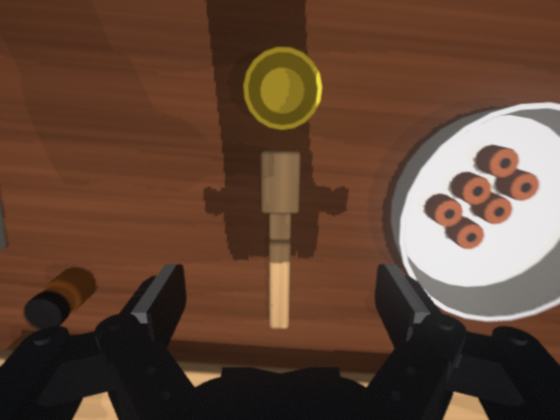

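The wrist view shows the paddle lying free and clear of the board. Its tip is at (280,152), handle end at (280,328), which matches the prediction. The cup is untouched. Next is a handle grasp tilted by -20°.

Run:
```python
from h import *
p,R0=cur();print(p,row(p,R0,(.571,.045,.11),rot(5,-20)))
```

```text
[0.47609515 0.03686665 0.18573803] [0.0006, 0.1142, 0.0001, -0.2363, -0.0008, 0.1916]
```

Emit:
{"fn": "apply_moves", "kwargs": {
  "plan": [
    [[0,0.114,0,-0.236,0,0.1,-1],[0,0.114,0,-0.236,0,0.1,-1],[0,0.114,0,-0.236,0,0.15,-1],[0,0.114,0,-0.236,0,0.19,-1],[0,0.114,0,-0.236,0,0.19,-1],[0,0.114,0,-0.236,0,0.19,-1]]
  ]
}}

```text
clock: 5.92
tcp_pos: [0.5654, 0.0443, 0.1013]
orientation: [0.121, -2.777, 0.024]
contact_force: [0.8, 0.4, 0.7]
grip_width: 0.0856
```

Run:
```python
from h import *
p,R0=cur();print(p,R0.round(3).tolist(),row(p,R0,(.571,.045,.004),rot(5,-20)),r.get_obs()['joints'].round(2))
```

```text
[0.56540926 0.04426804 0.10132203] [[-0.932, -0.087, -0.353], [-0.081, 0.996, -0.032], [0.354, -0.001, -0.935]] [-0.0004, -0.0042, -0.0, -0.0994, 0.0009, 0.2225] [-0.36  0.66  0.28  1.66 -0.19  1.21  1.65]
```

Emit:
{"fn": "apply_moves", "kwargs": {
  "plan": [
    [[0,-0.004,0,-0.04,0,0.07,-1],[0,-0.004,0,-0.07,0,0.14,-1],[0,-0.004,0,-0.09,0,0.19,-1],[0,-0.004,0,-0.099,0,0.215,-1],[0,-0.004,0,-0.099,0,0.222,-1],[0,-0.004,0,-0.099,0,0.222,-1]]
  ]
}}

```text
clock: 6.42
tcp_pos: [0.5728, 0.0452, 0.0085]
orientation: [0.123, -2.796, 0.021]
contact_force: [0.4, -0.0, -0.3]
grip_width: 0.085
```

Emit:
{"fn": "apply_moves", "kwargs": {
  "plan": [
    [[0,0,0,0,0,0,1],[0,0,0,0,0,0,1],[0,0,0,0,0,0,1],[0,0,0,0,0,0,1],[0,0,0,0,0,0,1],[0,0,0,0,0,0,1],[0,0,0,0,0,0,1],[0,0,0,0,0,0,1],[0,0,0,0,0,0,1],[0,0,0,0,0,0,1]]
  ],
  "force": 100
}}

```text
clock: 7.25
tcp_pos: [0.5731, 0.0453, 0.007]
orientation: [0.123, -2.794, 0.021]
contact_force: [-0.2, 0.3, 6.6]
grip_width: 0.0197
```

Run:
```python
from h import *
p,R0=cur();print(p,row(p,R0,(.53,.045,.25),rot(10,35)))
```

```text
[0.57312846 0.04533185 0.00703843] [-0.0038, -0.3041, -0.0284, 0.3066, 0.0087, -0.5353]
```

Emit:
{"fn": "apply_moves", "kwargs": {
  "plan": [
    [[0,0,0,0.03,0,-0.09,1],[0,0,0,0.06,0,-0.18,1],[0,0,0,0.1,0,-0.28,1],[0,-0.04,0,0.16,0,-0.36,1],[0,-0.08,-0.01,0.24,0,-0.44,1],[0,-0.12,-0.01,0.307,0.009,-0.535,1],[-0.002,-0.16,-0.015,0.307,0.009,-0.535,1],[-0.004,-0.2,-0.02,0.307,0.009,-0.535,1],[-0.004,-0.24,-0.024,0.307,0.009,-0.535,1],[-0.004,-0.28,-0.026,0.307,0.009,-0.535,1],[-0.004,-0.304,-0.028,0.307,0.009,-0.535,1],[-0.004,-0.304,-0.028,0.307,0.009,-0.535,1]]
  ]
}}

```text
clock: 8.25
tcp_pos: [0.5244, 0.044, 0.246]
orientation: [-0.219, 2.527, 0.07]
contact_force: [-1.5, -1.2, -1.7]
grip_width: 0.0193
```

Run:
```python
from h import *
import pickle
p,R0=cur();print(p,R0.round(3).tolist(),r.get_obs()['joints'].round(2))
f=grab('side');S=grab('scene');pickle.dump((f,S,p,R0),open('a3.pkl','wb'))
im=np.hstack([cv2.resize(f['pixels'][130:330,180:380],(400,400)),cv2.resize(S['pixels'][80:280,220:420],(400,400))]);cv2.imwrite('pics/a3.png',im)
```

```text
[0.52439268 0.04397915 0.24600049] [[-0.809, -0.173, 0.561], [-0.141, 0.985, 0.1], [-0.57, 0.001, -0.822]] [-0.49 -0.05  0.27  2.35  0.16  0.24  1.38]
```

View pics/a3.png

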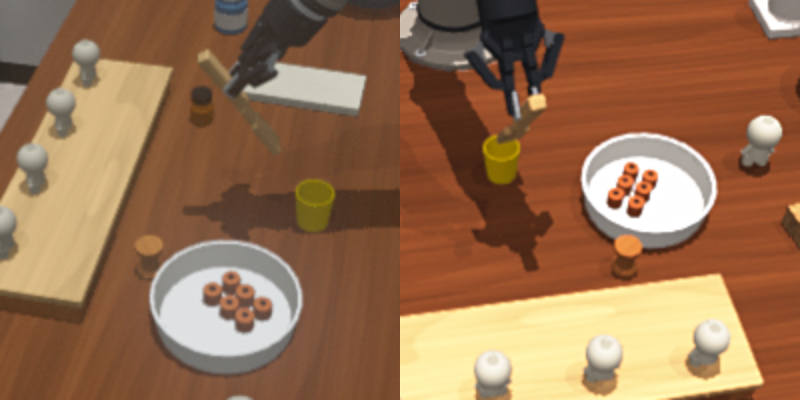

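The side view (left) shows the paddle held by the handle, blade down, with tip at px (319,204) and end at (282,158). The beads, cup and board are undisturbed. I check this against the grip geometry and plan the stir.

```bash
cat >> h.py <<'E'
# paddle in tool frame, from the grasp reading
Rg=R.from_rotvec([.123,-2.794,.021]).as_matrix(); pg=np.array([.5731,.0453,.007])
u5=np.array([np.cos(np.radians(5)),np.sin(np.radians(5)),0])
tip0=np.array([.446,.034,.007])
def tl(X): return Rg.T@(X-pg)
TIP=tl(tip0); LOW=tl(tip0-[0,0,.007]); BL=tl(tip0+.031*u5); END=tl(tip0+.196*u5)
def tcp_for(Rm,tool_pt,world): return np.array(world)-Rm@tool_pt
E
python3 - <<'E'
from h import *
import pickle
f,S,p,R0=pickle.load(open('a3.pkl','rb'))
for n,q in(('tip',TIP),('end',END),('low',LOW)):
    X=p+R0@q; print(n,X.round(3),proj(f,X),proj(S,X))
d=R0@(TIP-END);print('pitch',np.degrees(np.arcsin(-d[2]/np.linalg.norm(d))))
for yaw in(10,20,27):
  for tilt in(30,35):
    Rm=rot(yaw,tilt); q=tcp_for(Rm,LOW,(.508,.284,.095)); print(yaw,tilt,q.round(3),'low2blade',(Rm@(BL-LOW)).round(3),row(p,R0,q,Rm))
E
```

```text
tip [0.451 0.031 0.142] (np.float64(318.5812323330089), np.float64(202.94161659498263)) (np.float64(273.795106447897), np.float64(148.44636436801565))
end [0.564 0.051 0.302] (np.float64(279.5885288055908), np.float64(157.45625281227808)) (np.float64(288.8801029690121), np.float64(132.1059674491018))
low [0.457 0.032 0.138] (np.float64(316.5790063478571), np.float64(203.95306513900644)) (np.float64(274.4139373403617), np.float64(150.73567595391302))
pitch 54.53151520022947
10 30 [0.584 0.297 0.197] low2blade [0.014 0.003 0.028] [0.0002, 0.0264, -0.0005, -0.1399, 0.5984, 0.2473]
10 35 [0.575 0.296 0.203] low2blade [0.012 0.002 0.029] [0.0002, -0.0013, -0.0005, -0.1301, 0.5984, 0.2212]
20 30 [0.58  0.31  0.197] low2blade [0.014 0.005 0.028] [-0.0296, 0.0264, -0.0474, -0.1375, 0.6318, 0.2456]
20 35 [0.572 0.307 0.203] low2blade [0.011 0.004 0.029] [-0.0316, -0.0013, -0.046, -0.1279, 0.6278, 0.2198]
27 30 [0.577 0.319 0.197] low2blade [0.013 0.007 0.028] [-0.0504, 0.0263, -0.0802, -0.1329, 0.6547, 0.2425]
27 35 [0.568 0.315 0.203] low2blade [0.011 0.006 0.029] [-0.0538, -0.0013, -0.0779, -0.1239, 0.648, 0.217]
```

The projected tip and end match the pictures within 3 px, at a pitch of 55°. Move above the empty side of the basin.

Emit:
{"fn": "apply_moves", "kwargs": {
  "plan": [
    [[-0.009,0,-0.012,-0.02,0.1,0,1],[-0.018,0,-0.024,-0.04,0.2,0,1],[-0.027,0,-0.037,-0.06,0.3,0.04,1],[-0.036,0,-0.05,-0.08,0.4,0.08,1],[-0.045,-0.001,-0.065,-0.1,0.5,0.12,1],[-0.054,-0.001,-0.078,-0.12,0.58,0.17,1],[-0.054,-0.001,-0.078,-0.124,0.63,0.2,1],[-0.054,-0.001,-0.078,-0.124,0.648,0.217,1],[-0.054,-0.001,-0.078,-0.124,0.648,0.217,1],[-0.054,-0.001,-0.078,-0.124,0.648,0.217,1]]
  ]
}}

```text
clock: 9.18
tcp_pos: [0.5749, 0.3167, 0.2063]
orientation: [-0.594, 2.47, 0.184]
contact_force: [-0.3, -1.0, -0.9]
grip_width: 0.0196
```

Run:
```python
from h import *
p,R0=cur();print(p,R0.round(3).tolist(),r.get_obs()['joints'].round(2)); print('low',p+R0@LOW)
Rm=rot(27,35);print(row(p,R0,tcp_for(Rm,LOW,(.508,.284,.012)),Rm))
```

```text
[0.57485597 0.31672469 0.20631377] [[-0.729, -0.454, 0.512], [-0.373, 0.891, 0.259], [-0.574, -0.002, -0.819]] [-0.75  0.25  0.11  2.12  0.43  0.18  0.99]
low [0.5146044  0.28560592 0.09799724]
[-0.0006, 0.0002, 0.0005, 0.1369, 0.0038, 0.1667]
```

Run:
```python
from h import *
p,R0=cur()
Rm=rot(27,28);print(row(p,R0,tcp_for(Rm,LOW,(.503,.282,.06)),Rm),row(p,R0,tcp_for(Rm,LOW,(.503,.282,.011)),Rm))
```

```text
[-0.0007, 0.0391, 0.0004, 0.066, 0.0047, 0.0976] [-0.0007, 0.0391, 0.0004, 0.1363, 0.005, 0.1979]
```

Emit:
{"fn": "apply_moves", "kwargs": {
  "plan": [
    [[0,0.02,0,0.033,0.002,0.05,1],[0,0.039,0,0.066,0.005,0.098,1],[0,0.039,0,0.066,0.005,0.098,1],[0,0.039,0,0.08,0.005,0.118,1],[0,0.039,0,0.095,0.005,0.138,1],[0,0.039,0,0.11,0.005,0.16,1],[0,0.039,0,0.123,0.005,0.18,1],[0,0.039,0,0.13,0.005,0.19,1],[0,0.039,0,0.136,0.005,0.198,1],[0,0.039,0,0.136,0.005,0.198,1]]
  ]
}}

```text
clock: 10.02
tcp_pos: [0.5728, 0.3177, 0.1093]
orientation: [-0.623, 2.588, 0.153]
contact_force: [-1.2, -0.4, -1.0]
grip_width: 0.0193
```

Run:
```python
from h import *
import pickle
p,R0=cur();o=r.get_obs();print(p,R0.round(3).tolist(),o['joints'].round(2),o['contact_force']); print('low',p+R0@LOW,'blade',p+R0@BL)
f=grab('side');S=grab('scene')
im=np.hstack([cv2.resize(f['pixels'][190:340,220:370],(400,400)),cv2.resize(S['pixels'][100:250,270:420],(400,400))]);cv2.imwrite('pics/a4.png',im)
```

```text
[0.57280424 0.31767397 0.10928388] [[-0.786, -0.455, 0.419], [-0.402, 0.891, 0.212], [-0.47, -0.002, -0.883]] [-0.61  0.42 -0.03  2.09  0.59  0.17  0.84] [-1.16216353 -0.39229848 -0.97697741]
low [0.50119445 0.28082837 0.01005918] blade [0.51511195 0.2879622  0.03772526]
```

View pics/a4.png

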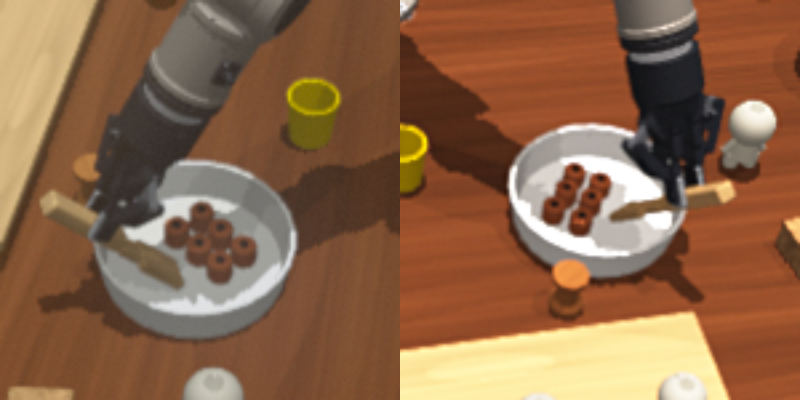

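Both views show the blade tip down on the basin floor at the empty side, beads undisturbed and the handle above the rim. Next is the stirring circle: radius 44 mm, centre (0.478, 0.246).

```bash
cat > circ.py <<'E'
from h import *
import sys
p,R0=cur(); rho=float(sys.argv[1]); n0=float(sys.argv[2]); step=float(sys.argv[3])
Rm=rot(27,28)
cmd=tcp_for(Rm,LOW,[.478+rho*np.cos(np.radians(n0)),.246+rho*np.sin(np.radians(n0)),.011])
for i in range(1,13):
    a=np.radians(n0+step*i); q=tcp_for(Rm,LOW,[.478+rho*np.cos(a),.246+rho*np.sin(a),.011])
    print((Rm.T@(q-cmd)/.4).round(3).tolist())
E
python3 circ.py .044 56 15; echo; python3 circ.py .044 236 15
```

```text
[0.015, 0.023, -0.008]
[0.035, 0.041, -0.019]
[0.058, 0.052, -0.031]
[0.083, 0.057, -0.044]
[0.108, 0.053, -0.058]
[0.132, 0.043, -0.07]
[0.152, 0.026, -0.081]
[0.168, 0.003, -0.089]
[0.178, -0.023, -0.095]
[0.182, -0.051, -0.097]
[0.179, -0.08, -0.095]
[0.17, -0.107, -0.09]

[-0.015, -0.023, 0.008]
[-0.035, -0.041, 0.019]
[-0.058, -0.052, 0.031]
[-0.083, -0.057, 0.044]
[-0.108, -0.053, 0.058]
[-0.132, -0.043, 0.07]
[-0.152, -0.026, 0.081]
[-0.168, -0.003, 0.089]
[-0.178, 0.023, 0.095]
[-0.182, 0.051, 0.097]
[-0.179, 0.08, 0.095]
[-0.17, 0.107, 0.09]
```

Emit:
{"fn": "apply_moves", "kwargs": {
  "plan": [
    [[0,0,0,0.015,0.023,-0.008,1],[0,0,0,0.035,0.041,-0.019,1],[0,0,0,0.058,0.052,-0.031,1],[0,0,0,0.083,0.057,-0.044,1],[0,0,0,0.108,0.053,-0.058,1],[0,0,0,0.132,0.043,-0.07,1],[0,0,0,0.152,0.026,-0.081,1],[0,0,0,0.168,0.003,-0.089,1],[0,0,0,0.178,-0.023,-0.095,1],[0,0,0,0.182,-0.051,-0.097,1],[0,0,0,0.179,-0.08,-0.095,1],[0,0,0,0.17,-0.107,-0.09,1]]
  ]
}}

```text
clock: 11.12
tcp_pos: [0.5266, 0.2474, 0.1131]
orientation: [-0.622, 2.581, 0.159]
contact_force: [0.2, 1.5, -0.5]
grip_width: 0.0195
```

Run:
```python
from h import *
p,R0=cur();o=r.get_obs();print(p,R0.round(3).tolist(),o['joints'].round(2),o['contact_force']); print('low',p+R0@LOW,'want',.478+.044*np.cos(np.radians(236)),.246+.044*np.sin(np.radians(236)))
```

```text
[0.52660474 0.24737196 0.11305904] [[-0.783, -0.456, 0.424], [-0.4, 0.89, 0.218], [-0.477, 0.001, -0.879]] [-0.29  0.34 -0.32  2.24  1.11  0.17  0.41] [ 0.23390196  1.53916869 -0.47034073]
low [0.45559003 0.21102549 0.01322445] want 0.45339551224728714 0.20952234680757814
```

It tracks within 3 mm with low force. Continue through the second half turn and the second turn, with a small overlap.

Emit:
{"fn": "apply_moves", "kwargs": {
  "plan": [
    [[0,0,0,-0.015,-0.023,0.01,1],[0,0,0,-0.035,-0.041,0.021,1],[0,0,0,-0.058,-0.052,0.033,1],[0,0,0,-0.083,-0.057,0.046,1],[0,0,0,-0.108,-0.053,0.06,1],[0,0,0,-0.132,-0.043,0.072,1],[0,0,0,-0.152,-0.026,0.083,1],[0,0,0,-0.168,-0.003,0.091,1],[0,0,0,-0.178,0.023,0.097,1],[0,0,0,-0.182,0.051,0.099,1],[0,0,0,-0.179,0.08,0.097,1],[0,0,0,-0.17,0.107,0.092,1]]
  ]
}}

```text
clock: 12.12
tcp_pos: [0.574, 0.3209, 0.1102]
orientation: [-0.623, 2.585, 0.157]
contact_force: [0.3, 0.4, -0.4]
grip_width: 0.0191
```

Emit:
{"fn": "apply_moves", "kwargs": {
  "plan": [
    [[0,0,0,0.015,0.023,-0.008,1],[0,0,0,0.035,0.041,-0.019,1],[0,0,0,0.058,0.052,-0.031,1],[0,0,0,0.083,0.057,-0.044,1],[0,0,0,0.108,0.053,-0.058,1],[0,0,0,0.132,0.043,-0.07,1],[0,0,0,0.152,0.026,-0.081,1],[0,0,0,0.168,0.003,-0.089,1],[0,0,0,0.178,-0.023,-0.095,1],[0,0,0,0.182,-0.051,-0.097,1],[0,0,0,0.179,-0.08,-0.095,1],[0,0,0,0.17,-0.107,-0.09,1]]
  ]
}}

```text
clock: 13.12
tcp_pos: [0.5244, 0.2478, 0.1104]
orientation: [-0.623, 2.585, 0.163]
contact_force: [-6.3, 11.2, 3.5]
grip_width: 0.0193
```

Run:
```python
from h import *
p,R0=cur();o=r.get_obs();print(p,o['joints'].round(2),o['contact_force'],o['grip_width']); print('low',p+R0@LOW)
f=grab('side');S=grab('scene')
im=np.hstack([cv2.resize(f['pixels'][190:340,220:370],(400,400)),cv2.resize(S['pixels'][100:250,270:420],(400,400))]);cv2.imwrite('pics/a5.png',im)
```

```text
[0.52438149 0.24776107 0.11040219] [-0.23  0.35 -0.39  2.24  1.16  0.19  0.36] [-6.3383104  11.20621627  3.50107509] 0.019334463942304786
low [0.4529373  0.21145808 0.01085863]
```

View pics/a5.png

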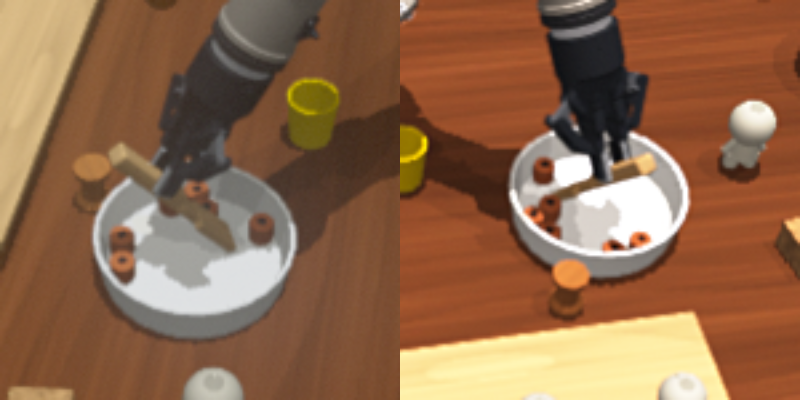

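The beads are clearly spread around the wall and all still in the basin. The force is 13 N as the blade pushes a cluster along the -y wall. I shrink the radius slightly to avoid wedging and finish the second turn with some overlap.

Run:
```python
from h import *
Rm=rot(27,28)
def T(rho,a): return tcp_for(Rm,LOW,[.478+rho*np.cos(np.radians(a)),.246+rho*np.sin(np.radians(a)),.011])
c=T(.044,236)
rh=[.042]+[.040]*9+[.042,.043]
for i in range(12): print((Rm.T@(T(rh[i],236+15*(i+1))-c)/.4).round(3).tolist())
```

```text
[-0.018, -0.02, 0.01]
[-0.039, -0.032, 0.021]
[-0.061, -0.043, 0.032]
[-0.083, -0.047, 0.044]
[-0.106, -0.044, 0.057]
[-0.128, -0.034, 0.068]
[-0.146, -0.019, 0.078]
[-0.161, 0.002, 0.085]
[-0.17, 0.026, 0.09]
[-0.173, 0.052, 0.092]
[-0.175, 0.079, 0.093]
[-0.168, 0.105, 0.089]
```

Emit:
{"fn": "apply_moves", "kwargs": {
  "plan": [
    [[0,0,0,-0.018,-0.02,0.01,1],[0,0,0,-0.039,-0.032,0.021,1],[0,0,0,-0.061,-0.043,0.032,1],[0,0,0,-0.083,-0.047,0.044,1],[0,0,0,-0.106,-0.044,0.057,1],[0,0,0,-0.128,-0.034,0.068,1],[0,0,0,-0.146,-0.019,0.078,1],[0,0,0,-0.161,0.002,0.085,1],[0,0,0,-0.17,0.026,0.09,1],[0,0,0,-0.173,0.052,0.092,1],[0,0,0,-0.175,0.079,0.093,1],[0,0,0,-0.168,0.105,0.089,1]]
  ]
}}

```text
clock: 14.22
tcp_pos: [0.5745, 0.3171, 0.1099]
orientation: [-0.62, 2.586, 0.153]
contact_force: [0.5, 0.8, -0.5]
grip_width: 0.0193
```

Emit:
{"fn": "apply_moves", "kwargs": {
  "plan": [
    [[0,0,0,0.015,0.023,-0.008,1],[0,0,0,0.035,0.041,-0.019,1],[0,0,0,0.058,0.052,-0.031,1],[0,0,0,0.083,0.057,-0.044,1],[0,0,0,0.083,0.057,-0.044,1]]
  ]
}}

```text
clock: 14.63
tcp_pos: [0.528, 0.3196, 0.1091]
orientation: [-0.624, 2.587, 0.152]
contact_force: [-0.3, 0.1, -0.9]
grip_width: 0.0193
```

Run:
```python
from h import *
p,R0=cur();o=r.get_obs();print(p,o['joints'].round(2),o['contact_force'],o['grip_width']); print('low',p+R0@LOW)
for z in(.05,.14): print(row(p,R0,p+[0,0,z],R0))
```

```text
[0.52803333 0.31957549 0.10914715] [-0.36  0.4  -0.41  2.16  1.15  0.29  0.28] [-0.27530815  0.09969314 -0.93008827] 0.019342099016013945
low [0.45646825 0.28262853 0.00992789]
[0.0, 0.0, 0.0, -0.0587, -0.0003, -0.1103]
[0.0, 0.0, 0.0, -0.1644, -0.0008, -0.309]
```

Emit:
{"fn": "apply_moves", "kwargs": {
  "plan": [
    [[0,0,0,-0.03,0,-0.06,1],[0,0,0,-0.06,0,-0.11,1],[0,0,0,-0.09,0,-0.18,1],[0,0,0,-0.13,0,-0.25,1],[0,0,0,-0.16,0,-0.31,1],[0,0,0,-0.16,0,-0.31,1]]
  ]
}}

```text
clock: 15.13
tcp_pos: [0.5313, 0.3214, 0.2561]
orientation: [-0.618, 2.578, 0.157]
contact_force: [0.5, 1.0, -0.2]
grip_width: 0.0192
```

```bash
cat >> h.py <<'E'
CEN=(TIP+END)/2
Rp=R.from_euler('z',-7.2,degrees=True).as_matrix()@Rg   # tool pose with paddle flat at yaw -2.2
E
python3 - <<'E'
from h import *
import pickle
p,R0=cur();print(p)
w=(np.array([.53,.0,.25]),rot(5,0)); print(row(p,R0,*w))
t=tcp_for(Rp,CEN,(.459,-.2975,.10)); print(t, row(*w,t,Rp))
f=grab('side');S=grab('scene','s6.png');pickle.dump((f,S),open('a6.pkl','wb'))
E
```

```text
[0.53126195 0.32143404 0.25605066]
[0.0304, 0.1573, 0.1194, 0.3294, -0.7149, -0.1626]
[ 0.48858628 -0.29845695  0.1       ] [-0.007, 0.1097, 0.0394, 0.1682, -0.7343, 0.375]
```

View pics/s6.png

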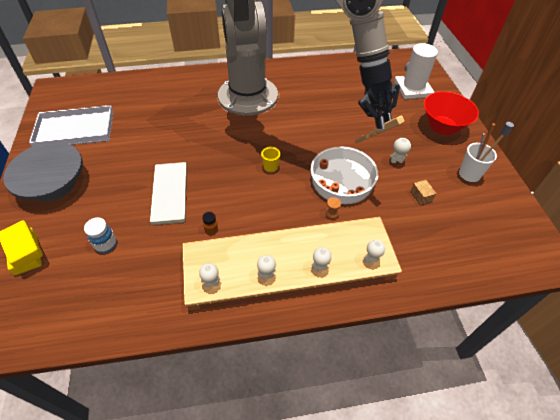

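The scene shows the beads spread along the basin's near and left wall, at (322,165) to (360,192), all inside. The bystanders are in place and the paddle is lifted clear. Carry it to the bat.

Emit:
{"fn": "apply_moves", "kwargs": {
  "plan": [
    [[0.006,0.03,0.02,0.03,-0.08,-0.02,1],[0.012,0.06,0.045,0.07,-0.16,-0.04,1],[0.018,0.09,0.07,0.11,-0.25,-0.06,1],[0.024,0.12,0.09,0.15,-0.34,-0.08,1],[0.03,0.157,0.119,0.2,-0.43,-0.1,1],[0.03,0.157,0.119,0.24,-0.52,-0.12,1],[0.03,0.157,0.119,0.28,-0.61,-0.14,1],[0.03,0.157,0.119,0.31,-0.67,-0.155,1],[0.03,0.157,0.119,0.33,-0.715,-0.163,1],[0.03,0.157,0.119,0.33,-0.715,-0.163,1]]
  ]
}}

```text
clock: 16.07
tcp_pos: [0.5259, -0.0087, 0.2423]
orientation: [0.127, -3.127, 0.011]
contact_force: [-0.6, -0.6, -1.1]
grip_width: 0.019
```

Emit:
{"fn": "apply_moves", "kwargs": {
  "plan": [
    [[-0.001,0.015,0.005,0.02,-0.09,0.02,1],[-0.002,0.03,0.01,0.04,-0.18,0.05,1],[-0.003,0.05,0.016,0.06,-0.27,0.09,1],[-0.004,0.07,0.022,0.08,-0.36,0.13,1],[-0.005,0.09,0.03,0.1,-0.45,0.17,1],[-0.006,0.11,0.039,0.13,-0.54,0.21,1],[-0.007,0.11,0.039,0.15,-0.62,0.26,1],[-0.007,0.11,0.039,0.168,-0.69,0.31,1],[-0.007,0.11,0.039,0.168,-0.734,0.35,1],[-0.007,0.11,0.039,0.168,-0.734,0.35,1],[-0.007,0.11,0.039,0.168,-0.734,0.35,1]]
  ]
}}

```text
clock: 16.98
tcp_pos: [0.4837, -0.301, 0.1038]
orientation: [-0.05, -2.783, -0.005]
contact_force: [-0.1, 1.2, -0.2]
grip_width: 0.0195
```

Run:
```python
from h import *
p,R0=cur();print(p,r.get_obs()['joints'].round(2)); 
for n,q in(('tip',TIP),('end',END)): print(n,(p+R0@q).round(4))
for z in(.045,.028): print(row(p,R0,tcp_for(Rp,CEN,(.459,-.2975,z)),Rp))
f=grab('side');S=grab('scene')
for n,q in(('tip',TIP),('end',END)): print(proj(f,p+R0@q),proj(S,p+R0@q))
im=np.hstack([cv2.resize(f['pixels'][110:230,270:390],(400,400)),cv2.resize(S['pixels'][120:240,110:230],(400,400))]);cv2.imwrite('pics/a7.png',im)
```

```text
[ 0.48371122 -0.30099034  0.10381749] [ 0.65  0.66 -0.39  1.66  0.35  1.24  1.65]
tip [ 0.3562 -0.2965  0.1055]
end [ 0.5521 -0.3037  0.1029]
[-0.0011, -0.0041, 0.0003, -0.0627, 0.0072, 0.1335]
[-0.0011, -0.0041, 0.0003, -0.0776, 0.0073, 0.1733]
(np.float64(360.1308947229029), np.float64(154.60016492825974)) (np.float64(163.78569946208933), np.float64(146.79014052065457))
(np.float64(304.50386968043586), np.float64(147.5425650732283)) (np.float64(160.5240721532849), np.float64(196.24217047108507))
```

View pics/a7.png

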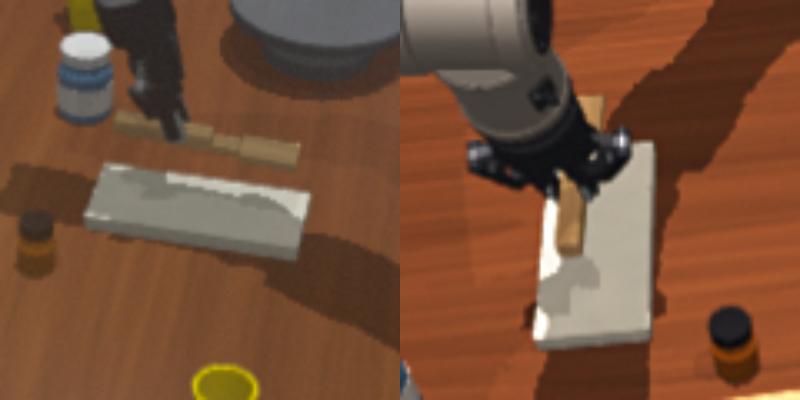

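The paddle is level over the bat: tip at px (359,156), end at (305,147), within 2 px of prediction, so there was no slip. Lower it.

Emit:
{"fn": "apply_moves", "kwargs": {
  "plan": [
    [[-0.001,-0.004,0,-0.02,0.003,0.04,1],[-0.001,-0.004,0,-0.04,0.007,0.08,1],[-0.001,-0.004,0,-0.055,0.007,0.115,1],[-0.001,-0.004,0,-0.063,0.007,0.135,1],[-0.001,-0.004,0,-0.07,0.007,0.153,1],[-0.001,-0.004,0,-0.075,0.007,0.166,1],[-0.001,-0.004,0,-0.078,0.007,0.173,1],[-0.001,-0.004,0,-0.078,0.007,0.173,1],[-0.001,-0.004,0,-0.078,0.007,0.173,1]]
  ]
}}

```text
clock: 17.83
tcp_pos: [0.4911, -0.2978, 0.0313]
orientation: [-0.05, -2.801, -0.008]
contact_force: [1.4, 2.7, 3.9]
grip_width: 0.0192
```

Run:
```python
from h import *
p,R0=cur();print(p,r.get_obs()['contact_force']); 
for n,q in(('tip',TIP),('end',END)): print(n,(p+R0@q).round(4))
print(row(p,R0,tcp_for(Rp,CEN,(.459,-.2975,.027)),Rp))
```

```text
[ 0.49113645 -0.29782775  0.03134512] [1.43168009 2.65596784 3.87569074]
tip [ 0.3636 -0.2934  0.0308]
end [ 0.5595 -0.3005  0.0317]
[-0.0003, 0.0014, 0.0007, 0.0023, -0.0018, 0.0123]
```

Emit:
{"fn": "apply_moves", "kwargs": {
  "plan": [
    [[0,0,0,-0.002,0,0.004,1],[0,0,0,-0.002,0,0.006,1],[0,0,0,-0.002,0,0.006,1],[0,0,0,-0.002,0,0.006,1]]
  ]
}}

```text
clock: 18.17
tcp_pos: [0.4913, -0.2991, 0.0288]
orientation: [-0.05, -2.802, -0.006]
contact_force: [2.7, 0.4, 5.2]
grip_width: 0.0191
```

Emit:
{"fn": "apply_moves", "kwargs": {
  "plan": [
    [[0,0,0,-0.001,0,0.004,1],[0,0,0,-0.001,0,0.004,1],[0,0,0,-0.001,0,0.004,1],[0,0,0,-0.001,0,0.004,1]]
  ]
}}

```text
clock: 18.5
tcp_pos: [0.4915, -0.2991, 0.0276]
orientation: [-0.05, -2.802, -0.006]
contact_force: [3.0, -0.2, 7.8]
grip_width: 0.0192
```

Contact is building, so release and retreat upward.

Emit:
{"fn": "apply_moves", "kwargs": {
  "plan": [
    [[0,0,0,0,0,0,-0.2],[0,0,0,0,0,0,-0.2],[0,0,0,0,0,0,-0.2],[0,0,0,0,0,0,-1],[0,0,0,0,0,0,-1],[0,0,0,0,0,0,-1],[0,0,0,0,0,0,-1],[0,0,0,0.03,0,-0.07,-1],[0,0,0,0.06,0,-0.15,-1],[0,0,0,0.09,0,-0.24,-1],[0,0,0,0.12,0,-0.32,-1],[0,0,0,0.15,0,-0.4,-1]]
  ]
}}

```text
clock: 19.5
tcp_pos: [0.4873, -0.2981, 0.1991]
orientation: [-0.049, -2.801, -0.008]
contact_force: [0.1, -0.4, -0.4]
grip_width: 0.0854
```

Emit:
{"fn": "apply_moves", "kwargs": {
  "plan": [
    [[0,0,0,-0.1,0.08,-0.08,-1],[0,0,0,-0.1,0.18,-0.08,-1],[0,0,0,-0.1,0.28,-0.08,-1],[0,0,0,-0.1,0.38,-0.08,-1],[0,0,0,-0.1,0.48,-0.08,-1],[0,0,0,-0.1,0.55,-0.08,-1],[0,0,0,-0.1,0.55,-0.08,-1]]
  ]
}}

```text
clock: 20.08
tcp_pos: [0.5436, -0.0704, 0.2146]
orientation: [-0.032, -2.801, -0.013]
contact_force: [-0.0, 1.0, -0.5]
grip_width: 0.0858
```

Run:
```python
from h import *
o=r.get_obs();print(o['clock'],o['tcp_pos'],o['contact_force'])
f=grab('side');S=grab('scene')
a=cv2.resize(f['pixels'][110:210,270:390],(400,333));b=cv2.resize(S['pixels'][120:220,110:230],(400,333))
c=cv2.resize(f['pixels'][210:330,220:364],(400,333));d=cv2.resize(S['pixels'][100:200,300:420],(400,333))
cv2.imwrite('pics/a8.png',cv2.resize(np.vstack([np.hstack([a,b]),np.hstack([c,d])]),(720,600)))
for n,g,q in(('side',f,None),('scene',S,None)): print(n,proj(g,(.363,-.294,.032)),proj(g,(.559,-.3005,.04)))
```

```text
20.0833 [ 0.54355636 -0.07037601  0.21457769] [-0.0299677   0.97241281 -0.52373172]
side (np.float64(356.0717611017392), np.float64(171.91837068863822)) (np.float64(301.98912433514823), np.float64(162.39918135417477))
scene (np.float64(169.3127335447287), np.float64(164.85462541604647)) (np.float64(166.28274912988184), np.float64(211.7100600209825))
```

View pics/a8.png

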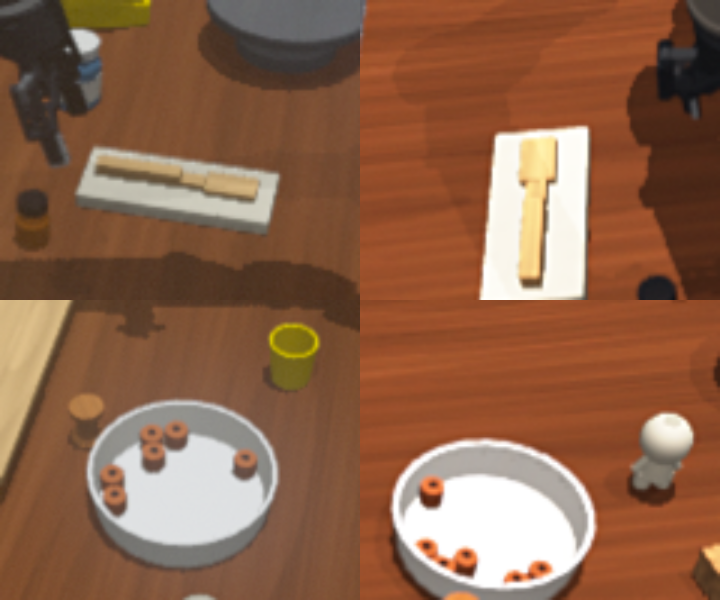

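The paddle lies flat on the bat with both ends inside its edges. All six beads are in the basin and dispersed, and the bystanders are standing. Hand in.

```bash
python3 -c "
from h import *
print(r.hand_in())"
```

```text
the job is handed in; nothing more can be done
None
```

The job is done and handed in after about 20 s of robot time, against the 72 s limit; no verdict was reported.

**What I did:** I pulled the paddle out by its blade, laid it down about 30 mm clear of the board and let it go. I then took it by the handle and stirred about 2.15 turns counter-clockwise with the blade tip a few millimetres above the basin floor. The stir radius was 44 mm, reduced to 40 mm for the last half turn. Finally I laid the paddle flat on the bat, released it and moved the arm away.

**Last checks:**
- **Paddle:** it lies flat on the bat with both ends inside its edges, and the arm is touching nothing.
- **Beads:** all six are upright in the basin, spread around the wall and clearly moved from where they lay.
- **Bystanders:** the cup, spool, jars and loose figurine stand where they were. I last saw the block whole after the stir; the final view shows only its edge, in place.

**What differed from plan:**
- I stirred with the paddle pitched about 48° rather than the planned 55°, because joint 6 sat at its lower limit (0.17 rad). The tool still reached its poses within about 3 mm.
- Readings after each move peaked at about 29 N at the wrist, when I pressed the paddle down after the pull. The stir read about 13 N, from beads bunched against the wall.

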